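# Spring open the photometer's vial lid

## Robot

A 6-joint arm with a two-finger parallel gripper is mounted at the origin on a cart in front of the work surface, level with it; the furniture and walls round the work are solid. World frame = base frame: x ahead of the robot, y to its left, z up, the work surface at z = 0. Lengths are in m, angles in degrees, forces in N, time in s.
With the tool pointing down it reaches from about 0.25 to 0.725 m from the base axis. Payload 9.7 kg.
Tool frame: the origin (TCP) lies on the centre line of the jaws, within the pads' length; the fingertips stand 17 mm ahead of it and the grasp point (between the pads) lies 2 mm behind it (bot.tip_extent is the distance from the TCP to the fingertips, in m); z points along the fingers, y is the line along which they close (so a half turn about z gives the same grasp; the last joint's range is limited). The gripper opens to 85 mm and grips with 20 to 120 N. Pads are 22 mm wide; open, the fingers measure 114 mm over their backs; the gripper's body (76 mm by 85 mm) begins 54 mm behind the grasp point. The pads swing forward as they close: fully open they stand 13 mm farther back than shut.
Start: joints at [-74.886, 4.979, 10.078, 95.1, 0, 90], TCP at [0.143, -0.531, 0.248] pointing down, gripper open.
Joint ranges: [-179.16, 179.16], [-48.56, 103.87], [-65.8, 70.77], [-126.05, 130.52], [-82.76, 87.17], [-180, 180]. Speed limits (degrees/s): [127.2, 127.2, 147.25, 180, 180, 180].

## Interface

Orientations are given as [roll, pitch, yaw] about the fixed x, y, z axes, in that order (R = Rz(yaw) Ry(pitch) Rx(roll)).
In Python, from workcell import bot gives the robot as it stands.
- The arm moves only by the tool carry_out, never from a script. Its argument "moves" is text: rows parted by semicolons, each of 7 numbers parted by spaces: the shift along the tool's x, y, z in mm, then the turn, a rotation vector about the tool's x, y, z in degrees, then the finger opening in mm, from 0 to 85.4. A call has 1 to 20 rows; each row is the pose to reach, as a shift and turn from the pose commanded when the call began, along the tool's axes at that moment; what a row does not reach only later rows make up. A row lasts 1/10 s, in which the tool goes at most 50 mm and 8.59 degrees, less where a joint would pass 70% of its speed; a pose out of reach is approached as far as the arm can. A call with a gripper value outside its range is refused whole. The fingers move at their own pace and stop on an object; "force" is the grip in N (left out, the last holds). Time passes only in rows, so rows that repeat a pose let the fingers close. It gives the time, the measured TCP pose, the force, the opening and the grip force at its end, in the units of the state.
- bot.get_obs(): the state, without advancing time (a new reading comes with each control period).
- bot.camera(name): name is "scene" or "side" or "wrist"; returns a dict with "img" (480x640x3 uint8, red, green, blue), "mtx" (3x3 intrinsics, pixels), "position" and "orientation" of the camera in the world; the wrist camera has in their place "mount" (4x4, takes a point from camera to tool coordinates, whose origin is the TCP and whose axes are the flange's). Camera axes: x right, y up, looking along -z (the intrinsics and any distortion apply to the point x, -y, -z); pixel columns grow to the right and rows downward; lengths in m; the calibration is good to about 2 mm. A picture is of the moment at which its call begins: read the wrist's pose just before it. There is no depth.
- bot.job_done(): hands the job in; it is judged then, once.
The state is a dict: "time": time; "q": joint angles; "qd": joint speeds; "joint_efforts": joint torques, N m; "ee_pos": TCP position; "tcp_rot": TCP orientation; "wrist_force": force on the tool from outside, world axes, zero at the start; "torque": the same for the moment, N m; "opening": finger opening in m; "grasp_force": force on a finger pad.
Only numpy, scipy, OpenCV 4.12 (cv2) and the standard library are available. Lean on these libraries where they do the work, as an engineer would, in place of code of your own. Each camera call takes 0.05 s, during which the arm holds its last target. There are 200 camera calls.

## Task

Of the two photometers, open the wide one that takes the vials: press its release tab down with the fingertips so that the lid springs up by itself, then push the lid over backward until it rests fully open. Do not force anything, do not touch the narrow photometer and leave the things standing about where they are; nothing needs to be picked up.

Things in the scene. Friction and masses are not known exactly. Their poses are not given: they have to be found in the camera images.
- wide_unit: the wide photometer: 110 mm wide, 170 mm deep, white, fixed to the bench: keypad part in front 38 mm high, deck behind 62 mm high with a round 31 mm well under a grey flip lid 84 mm wide, black release tab before it. Origin: centre of the underside; x to its back (hinge side), y to its left, z up. Case x -95 to 75 mm; lid x -18 (front edge) to 58 mm (hinge), top at 70 mm when shut.
- wide_tab_top (a point): centre of the pressing spot on top of the wide photometer's black release tab (plate 26 mm wide, 34 mm deep), 57 mm above the bench at rest, 11 mm behind the tab's front end, free air under it; the upright black hook that holds the lid begins 21 mm behind the spot and stands 17 mm above it; the lid's front edge is 27 mm behind the spot
- wide_lid_edge (a point): middle of the lower front edge of the wide photometer's lid; moves with the lid: 63 mm above the bench when shut, about 123 mm when sprung up
- wide_lid_hinge (a point): middle of the wide lid's hinge line, 63 mm above the bench; the line runs along the unit's y
- wide_tab (a joint): release tab of the wide photometer, rad: 0 at rest, grows as it is pressed down, stop at 0.3 (the spot is then 9 mm lower). It lets the lid go at about 0.2 (6 mm, about 3.5 N at the spot; 4.6 N at the stop) and springs back
- wide_lid (a joint): flip lid of the wide photometer, rad: 0 shut and latched, grows as it opens up and back. Let go, a spring pin lifts it to about 0.9 within 1 s and no farther; past 1.57 it leans back slowly by its own weight to its stop at 1.9 (damped hinge); short of that it sinks back to 0.9. 76 mm from hinge to front edge, 7 mm thick, 60 g; 1 to 3 N at the front edge moves it
- narrow_unit: the narrow photometer, not to be touched: 74 mm wide, 170 mm deep, white, fixed to the bench: keypad part in front 38 mm high, deck behind 62 mm high with a square 14 mm well under a grey flip lid 44 mm wide, black release tab before it. Origin: centre of the underside; x to its back (hinge side), y to its left, z up. Case x -95 to 75 mm; lid x -18 (front edge) to 58 mm (hinge), top at 70 mm when shut.
- narrow_tab (a joint): release tab of the narrow photometer, as wide_tab; stays at 0
- narrow_lid (a joint): flip lid of the narrow photometer, rad: 0 shut, as wide_lid; stays shut
- vial_1: bystander: loose glass vial with a white cap, 28 mm across, 60 mm high; origin at the centre of its foot
- vial_2: bystander: loose glass vial with a black cap, 28 mm across, 60 mm high; origin at the centre of its foot
- weight_200: bystander: loose brass check weight, 30 mm across, 51 mm high; origin at the centre of its foot
- spare_cap: bystander: loose white jar cap lying open side up, 65 mm across, 16 mm high; origin at the centre of its foot

How it is judged:
By the outcome, as a careful person would: the job done as asked, in the order asked, and still so for the second after the job is handed in, with the robot touching nothing.
It also fails if it takes over 35 s, if anything falls off the work surface, if the arm or the gripper's body presses on something with over 40 N, if the wrist force passes 120 N, or if a joint passes its speed limit or range.

## Working session

There is one attempt and no reset: what is moved stays moved. The work goes in short steps, Python scripts to look and compute and a tool call to move; the robot and the scene stay as the last step left them, time stands still between calls to the robot, and variables do not carry over. Pictures are saved under pics/ and viewed, at most 10 in all, crops included, and the job is handed in when it is done.

Besides the shell and the picture viewer there is one more tool, called after "Call:" as name(argument=value, ...) on one line, values as JSON. carry_out: Moves the arm, as the interface text tells. Its arguments: {"type":"object","properties":{"moves":{"type":"string"},"force":{"type":"number"}},"required":["moves"]}

```bash
mkdir -p pics; python3 - <<'E'
from workcell import bot
import cv2,numpy as np,pickle
o=bot.get_obs();print(o['time'],o['ee_pos'],o['tcp_rot'],o['opening'])
d={}
for n in("scene","side"):
    c=bot.camera(n);d[n]=c;cv2.imwrite(f"pics/{n}0.png",c['img'][:,:,::-1]);print(n,c['position'],c['orientation'],c['mtx'],[k for k in c])
pickle.dump(d,open('d.pkl','wb'))
E
```

```text
0.0 [ 0.14334142 -0.53075211  0.24756981] [-1.79920656e+02 -1.40483152e-03  1.51129845e+01] 0.085323911661464
scene [0.17780138 0.67633448 0.63551132] [  56.80235265   -0.65210983 -153.64283368] [[534.19387477   0.         322.54726736]
 [  0.         534.19387477 241.03970516]
 [  0.           0.           1.        ]] ['img', 'mtx', 'position', 'orientation']
side [0.47630899 0.5353621  0.64428551] [  47.37818262   -0.1806666  -173.08624845] [[450.45899883   0.         322.48261737]
 [  0.         450.45899883 240.27223508]
 [  0.           0.           1.        ]] ['img', 'mtx', 'position', 'orientation']
```

View pics/scene0.png

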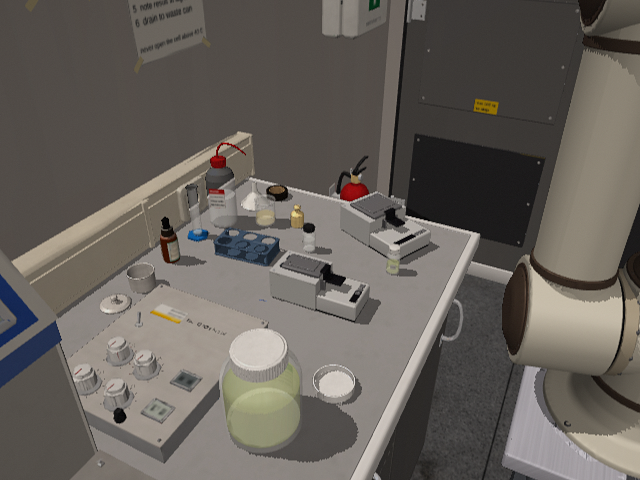

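View pics/side0.png

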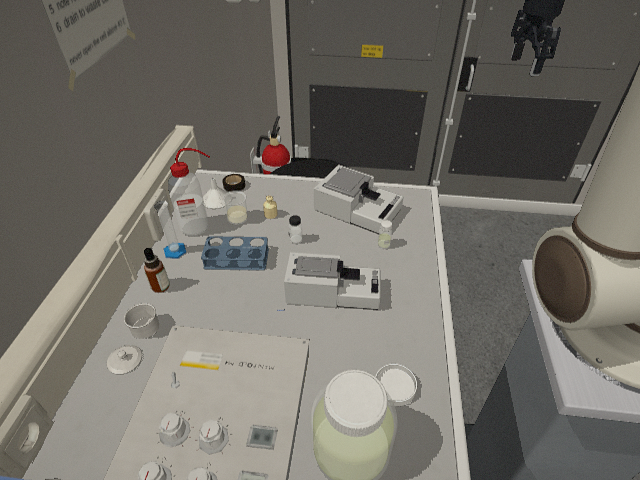

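The wide unit is the far one (side about (357,198), scene about (385,225)). The narrow one is nearer, at side (333,280). Next I'll enlarge the wide unit in both views.

```bash
python3 - <<'E'
import cv2,numpy as np,pickle
d=pickle.load(open('d.pkl','rb'))
a=d['scene']['img'][180:270,330:440];b=d['side']['img'][155:245,305:415]
f=lambda x:cv2.resize(x,None,fx=6.5,fy=6.5,interpolation=cv2.INTER_CUBIC)
A=f(a)[:,:,::-1];B=f(b)[:,:,::-1]
cv2.imwrite('pics/cs.png',A);cv2.imwrite('pics/cd.png',B)
E
```

```text
(no output)
```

View pics/cs.png

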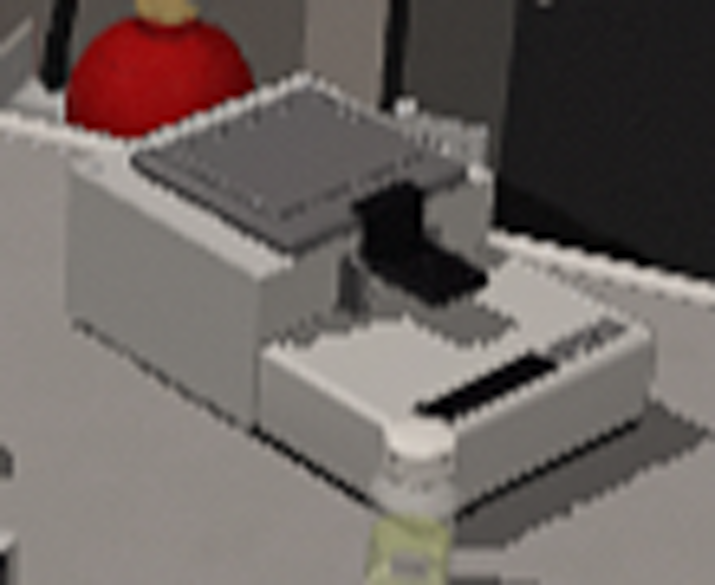

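View pics/cd.png

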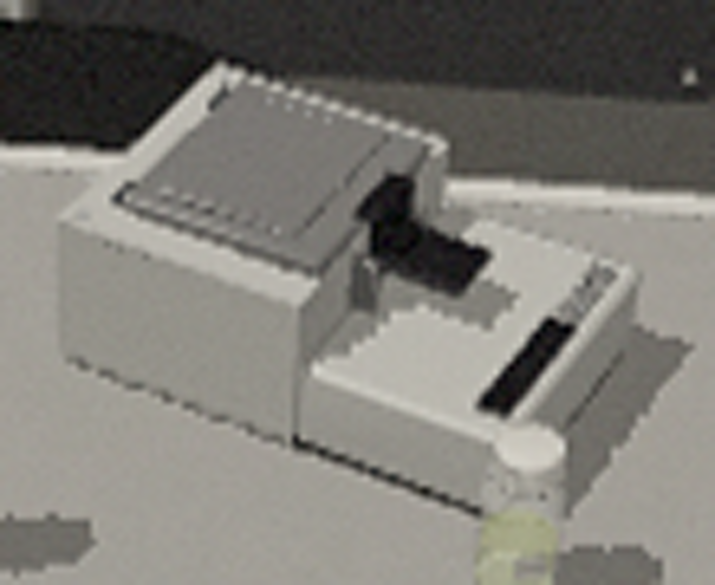

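The crops show the corners clearly:

| Feature | Scene crop | Side crop |
|---|---|---|
| Tab front corners | (435,302), (487,278) | (460,292), (490,255) |
| Lid front corners | (295,248), (465,172) | left (320,270) |
| Rear-left top | (70,170) | (62,222) |
| Keypad front-right | (652,335) | (632,272) |

I'll cast these rays onto their height planes and fit the planar pose.

```bash
cat > h.py <<'E'
import numpy as np
from scipy.spatial.transform import Rotation as R
def ray(c,u,v,z):
    K=c['mtx'];p=np.array(c['position'])
    d=R.from_euler('xyz',c['orientation'],degrees=True).apply([(u-K[0,2])/K[0,0],-(v-K[1,2])/K[1,1],-1])
    return p+d*(z-p[2])/d[2]
E
python3 - <<'E'
from h import *
import pickle
d=pickle.load(open('d.pkl','rb'))
P=[('scene',435,302,-56,13,57),('scene',487,278,-56,-13,57),('side',460,292,-56,13,57),('side',490,255,-56,-13,57),
('scene',295,248,-18,42,70),('scene',465,172,-18,-42,70),('side',320,270,-18,42,70),
('scene',70,170,75,55,62),('side',62,222,75,55,62),('side',222,65,75,-55,62),('scene',652,335,-95,-55,38),('side',632,272,-95,-55,38),('scene',72,318,75,55,0),('side',65,360,75,55,0)]
o={'scene':(330,180),'side':(305,155)}
W=np.array([ray(d[n],o[n][0]+u/6.5-.5,o[n][1]+v/6.5-.5,z/1e3)[:2] for n,u,v,x,y,z in P])
L=np.array([[x,y] for *_,x,y,z in P])/1e3
Lc,Wc=L-L.mean(0),W-W.mean(0)
a=np.arctan2((Lc[:,0]*Wc[:,1]-Lc[:,1]*Wc[:,0]).sum(),(Lc*Wc).sum())
M=np.array([[np.cos(a),-np.sin(a)],[np.sin(a),np.cos(a)]]);t=W.mean(0)-M@L.mean(0)
print(t,np.degrees(a));print(np.round((W-(L@M.T+t))*1e3,1))
for q in((-45,0),(-18,0),(58,0)):print(q,M@np.array(q)/1e3+t)
c=d['scene']
E
```

```text
[ 0.49979468 -0.27523029] -25.374510576530813
[[-1.  -0.9]
 [ 0.2  0.8]
 [ 0.1 -0.9]
 [ 2.   1.1]
 [-2.9 -0.9]
 [ 1.2  2.9]
 [-0.7  0.3]
 [-1.7  1.5]
 [-2.2  2. ]
 [ 0.6 -0.2]
 [ 2.6  0.5]
 [ 5.7  0.2]
 [-1.6 -4.8]
 [-2.2 -1.5]]
(-45, 0) [ 0.45913601 -0.2559463 ]
(-18, 0) [ 0.48353121 -0.26751669]
(58, 0) [ 0.55219919 -0.30008522]
```

```bash
cat >> h.py <<'E'
from workcell import bot
T0=np.array([.4998,-.2752]);A0=-25.4
def plan(ux,uy,ztip,tilt=0,T=T0,A=A0):
    """shift (mm) and rotvec (deg) bringing closed fingertips to unit point ux,uy (mm) at height ztip (mm)"""
    o=bot.get_obs();Rc=R.from_euler('xyz',o['tcp_rot'],degrees=True)
    Rt=R.from_euler('xyz',[180,0,A],degrees=True)*R.from_euler('y',tilt,degrees=True)
    a=np.radians(A);p=T+np.array([[np.cos(a),-np.sin(a)],[np.sin(a),np.cos(a)]])@[ux/1e3,uy/1e3]
    p=np.r_[p,ztip/1e3]-bot.tip_extent*Rt.apply([0,0,1])
    print(np.round(Rc.inv().apply(p-o['ee_pos'])*1e3,1),np.round((Rc.inv()*Rt).as_rotvec(degrees=True),2))
E
python3 - <<'E'
from h import *
print(bot.tip_extent,np.round(bot.camera('wrist')['mount'],3))
plan(-45,0,130)
E
```

```text
0.017 [[ 0.     0.945  0.328  0.086]
 [ 1.    -0.    -0.    -0.001]
 [-0.     0.328 -0.945 -0.126]
 [ 0.     0.     0.     1.   ]]
[ 376.5 -183.   100.9] [-6.000e-02  2.000e-02  4.052e+01]
```

Call:
carry_out(moves="40 -20 0 0 0 6 0; 80 -40 0 0 0 12 0; 120 -60 0 0 0 18 0; 160 -80 0 0 0 24 0; 200 -100 0 0 0 30 0; 240 -120 0 0 0 36 0; 280 -140 10 0 0 40.5 0; 320 -160 30 0 0 40.5 0; 350 -172 60 0 0 40.5 0; 376 -183 80 0 0 40.5 0; 376 -183 101 0 0 40.5 0; 376 -183 101 0 0 40.5 0; 376 -183 101 0 0 40.5 0; 376 -183 101 0 0 40.5 0; 376 -183 101 0 0 40.5 0", force=40)

```text
time: 1.65
ee_pos: [0.4588, -0.257, 0.1487]
tcp_rot: [180.0, -0.1, -25.4]
wrist_force: [-0.3, 0.1, 0.3]
opening: 0.0001
grasp_force: 0.0
```

```bash
python3 - <<'E'
from h import *
import cv2,pickle
o=bot.get_obs();print(o['time'],o['ee_pos'],o['tcp_rot'],o['opening'],o['wrist_force'])
plan(-45,0,65)
c=bot.camera('wrist');pickle.dump((o,c),open('w.pkl','wb'));cv2.imwrite('pics/w1.png',c['img'][:,:,::-1])
E
```

```text
1.65 [ 0.45880514 -0.25698659  0.14867348] [ 1.79989504e+02 -1.12881254e-01 -2.54426676e+01] 8.367937647166837e-05 [-0.30029643  0.12695256  0.27978339]
[-0.3 -1.1 66.7] [ 0.01 -0.11 -0.04]
```

View pics/w1.png

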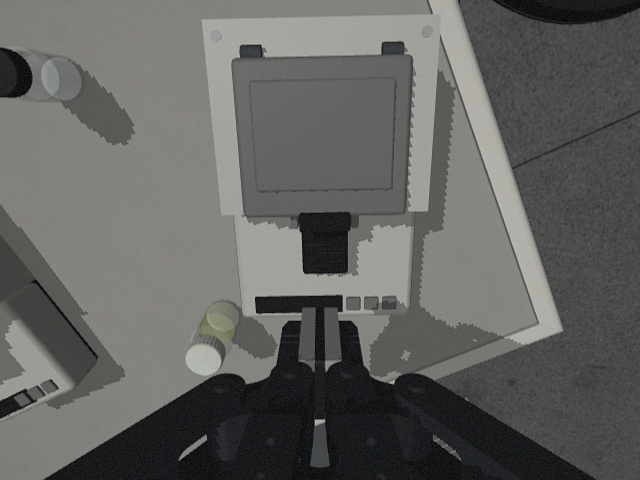

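The wrist view shows the tab's front end at (303,272)–(348,272). The lid's front corners are at (243,216) and (412,214), and the deck's back corners at (203,20) and (440,14). The closed tips are near (320,310), so I'll refine the pose from this view.

```bash
python3 - <<'E'
from h import *
import pickle
o,c=pickle.load(open('w.pkl','rb'))
Rt=R.from_euler('xyz',o['tcp_rot'],degrees=True);M=np.array(c['mount']);C=Rt.as_matrix()@M[:3,:3]
c['position']=Rt.apply(M[:3,3])+o['ee_pos'];c['orientation']=R.from_matrix(C).as_euler('xyz',degrees=True)
P=[(303,272,-56,13,57),(348,272,-56,-13,57),(243,216,-18,42,70),(412,214,-18,-42,70),(203,20,75,55,62),(440,14,75,-55,62)]
W=np.array([ray(c,u,v,z/1e3)[:2] for u,v,x,y,z in P]);L=np.array([[p[2],p[3]] for p in P])/1e3
Lc,Wc=L-L.mean(0),W-W.mean(0)
a=np.arctan2((Lc[:,0]*Wc[:,1]-Lc[:,1]*Wc[:,0]).sum(),(Lc*Wc).sum())
m=np.array([[np.cos(a),-np.sin(a)],[np.sin(a),np.cos(a)]]);t=W.mean(0)-m@L.mean(0)
print(t,np.degrees(a));print(np.round((W-(L@m.T+t))@m*1e3,1))
plan(-45,0,65,T=t,A=np.degrees(a))
E
```

```text
[ 0.50071849 -0.27883056] -24.197572463780837
[[ 1.   0.4]
 [ 0.5  0.6]
 [ 0.5  0.6]
 [-0.3 -2.4]
 [-0.9 -0. ]
 [-0.8  0.8]]
[ 2.2  2.8 66.5] [ 0.01 -0.1  -1.24]
```

Call:
carry_out(moves="2 3 25 0 0 -1.2 0; 2 3 50 0 0 -1.2 0; 2 3 66 0 0 -1.2 0; 2 3 70 0 0 -1.2 0; 2 3 74 0 0 -1.2 0; 2 3 76 0 0 -1.2 0; 2 3 78 0 0 -1.2 0; 2 3 79 0 0 -1.2 0; 2 3 79 0 0 -1.2 0")

```text
time: 2.6
ee_pos: [0.4594, -0.2601, 0.0689]
tcp_rot: [180.0, -0.0, -24.2]
wrist_force: [-3.9, 0.3, 4.1]
opening: -0.0003
grasp_force: 2.7
```

```bash
python3 - <<'E'
from h import *
import cv2
c=bot.camera('wrist');cv2.imwrite('pics/w2.png',c['img'][:,:,::-1])
o=bot.get_obs();print(o['time'],o['ee_pos'],o['wrist_force'],o['torque'])
E
```

```text
2.65 [ 0.45937357 -0.26006412  0.06884819] [-3.45700855 -0.52365605  5.36737449] [-0.09289851  0.65774748 -0.02400959]
```

View pics/w2.png

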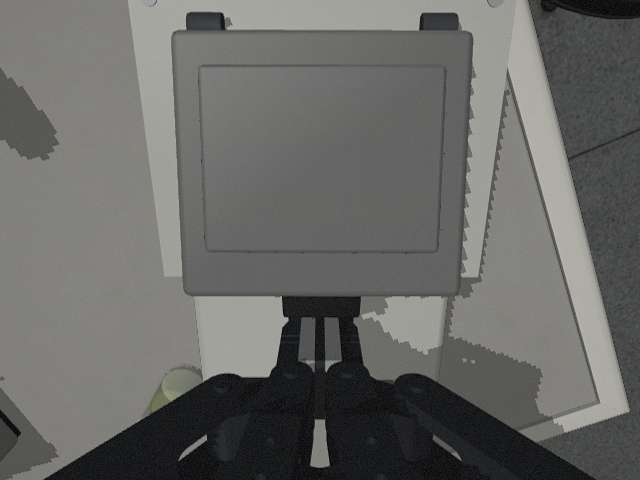

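The lid is still shut: its front edge is at row 295, with the hook at rows 297–318 right against the fingers. The sideways force also suggests the finger is touching the hook. I'll lift, shift forward 6 mm and press again.

Call:
carry_out(moves="0 0 -6 0 0 0 0; 0 0 -12 0 0 0 0; -3 0 -12 0 0 0 0; -6 0 -12 0 0 0 0; -6 0 -8 0 0 0 0; -6 0 -5 0 0 0 0; -6 0 -3 0 0 0 0; -6 0 -1 0 0 0 0; -6 0 0 0 0 0 0; -6 0 0 0 0 0 0")

```text
time: 3.65
ee_pos: [0.4536, -0.2573, 0.0682]
tcp_rot: [-180.0, 0.0, -24.2]
wrist_force: [-1.9, 1.1, 3.6]
opening: -0.0002
grasp_force: 1.9
```

```bash
python3 - <<'E'
from h import *
import cv2
c=bot.camera('wrist');g=c['img'];cv2.imwrite('pics/w3.png',g[:,:,::-1])
o=bot.get_obs();print(o['time'],o['ee_pos'],o['wrist_force'],o['torque'])
# lid front-edge row along columns left of hook
print(g[200:340:5,230].mean(1).round().astype(int))
E
```

```text
3.7 [ 0.45360341 -0.2572811   0.06826674] [-2.65609544  1.92541374  3.16014961] [0.31352537 0.51278518 0.002429  ]
[101 105 111 109 101  90  55 178 180 179 180 180 150 163 181 183 182 182
 181 180 181 183 181 182 180 180 182 178]
```

Call:
carry_out(moves="0 0 0 0 0 0 0; 0 0 0 0 0 0 0; 0 0 0 0 0 0 0; 0 0 0 0 0 0 0; 0 0 0 0 0 0 0")

```text
time: 4.2
ee_pos: [0.4536, -0.2573, 0.0682]
tcp_rot: [-180.0, 0.0, -24.2]
wrist_force: [-3.3, 2.8, 3.3]
opening: -0.0002
grasp_force: 2.0
```

```bash
python3 - <<'E'
from h import *
import cv2
c=bot.camera('side');b=c['img'][135:245,285:415]
w=bot.camera('wrist')['img']
x=np.hstack([cv2.resize(b,(496,420)),cv2.resize(w,(300,225)).repeat(1,0) if 0 else cv2.copyMakeBorder(cv2.resize(w,(300,225)),0,195,0,0,cv2.BORDER_CONSTANT)])
cv2.imwrite('pics/w4.png',x[:,:,::-1])
E
```

```text
(no output)
```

View pics/w4.png

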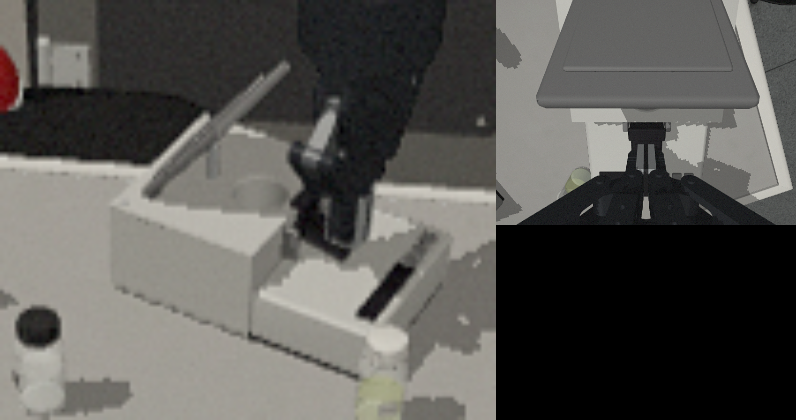

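The lid has sprung up: the side view shows it raised at about 0.9 rad. Now I'll raise the closed fingers to about 100 mm and push backward gently.

Call:
carry_out(moves="0 0 -15 0 0 0 0; 0 0 -32 0 0 0 0; 0 0 -50 0 0 0 0; 15 0 -50 0 0 0 0; 30 0 -50 0 0 0 0; 40 0 -50 0 0 0 0; 45 0 -50 0 0 0 0; 50 0 -50 0 0 0 0; 55 0 -50 0 0 0 0; 60 0 -50 0 0 0 0; 65 0 -50 0 0 0 0; 70 0 -50 0 0 0 0; 75 0 -50 0 0 0 0; 80 0 -50 0 0 0 0; 80 0 -50 0 0 0 0")

```text
time: 5.8
ee_pos: [0.5272, -0.2904, 0.1181]
tcp_rot: [180.0, -0.0, -24.2]
wrist_force: [0.1, 0.3, 0.3]
opening: 0.0
grasp_force: 0.0
```

Call:
carry_out(moves="4 0 0 0 0 0 0; 8 0 0 0 0 0 0; 12 0 0 0 0 0 0; 16 0 0 0 0 0 0; 20 0 0 0 0 0 0; 23 0 0 0 0 0 0; 26 0 0 0 0 0 0; 26 0 0 0 0 0 0; 26 0 0 0 0 0 0")

```text
time: 6.7
ee_pos: [0.5504, -0.3008, 0.1182]
tcp_rot: [-180.0, 0.0, -24.2]
wrist_force: [-0.1, -0.2, -0.2]
opening: -0.0001
grasp_force: 0.0
```

```bash
python3 - <<'E'
from h import *
import cv2
c=bot.camera('side');b=c['img'][135:245,285:415]
w=bot.camera('wrist')['img']
x=np.hstack([cv2.resize(b,(496,420)),cv2.copyMakeBorder(cv2.resize(w,(300,225)),0,195,0,0,cv2.BORDER_CONSTANT)])
cv2.imwrite('pics/w5.png',x[:,:,::-1])
E
```

```text
(no output)
```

View pics/w5.png

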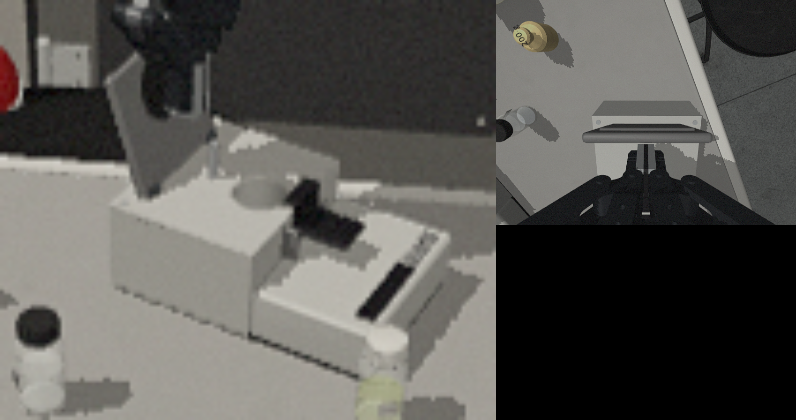

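The lid is now past vertical and leaning back on its own. I'll wait, then withdraw forward and up.

Call:
carry_out(moves="0 0 0 0 0 0 0; 0 0 0 0 0 0 0; 0 0 0 0 0 0 0; 0 0 0 0 0 0 0; 0 0 0 0 0 0 0; 0 0 0 0 0 0 0; 0 0 0 0 0 0 0; 0 0 0 0 0 0 0; -10 0 0 0 0 0 0; -25 0 0 0 0 0 0; -45 0 0 0 0 0 0; -65 0 -10 0 0 0 0; -85 0 -40 0 0 0 0; -100 0 -75 0 0 0 0; -110 0 -110 0 0 0 0; -110 0 -110 0 0 0 0; -110 0 -110 0 0 0 0; -110 0 -110 0 0 0 0")

```text
time: 8.6
ee_pos: [0.4497, -0.2555, 0.2272]
tcp_rot: [-180.0, 0.1, -24.2]
wrist_force: [0.4, -1.0, -0.1]
opening: -0.0003
grasp_force: 0.0
```

```bash
python3 - <<'E'
from h import *
import cv2
c=bot.camera('side');b=c['img'][135:245,285:415]
w=bot.camera('wrist')['img']
x=np.hstack([cv2.resize(b,(496,420)),cv2.copyMakeBorder(cv2.resize(w,(300,225)),0,195,0,0,cv2.BORDER_CONSTANT)])
cv2.imwrite('pics/w6.png',x[:,:,::-1])
E
```

```text
(no output)
```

View pics/w6.png

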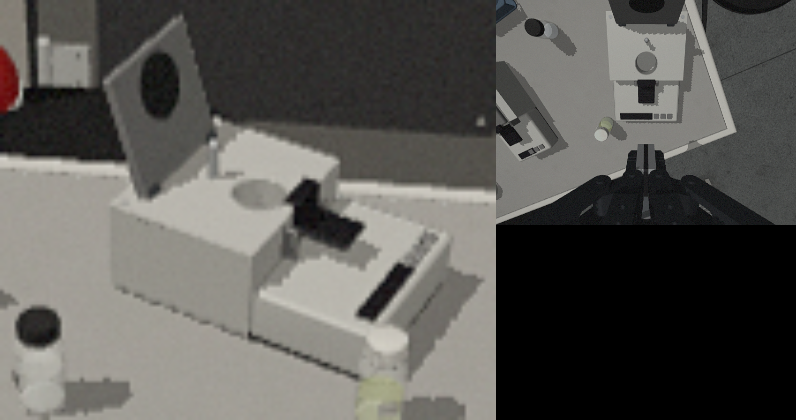

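The lid stands open, leaning back, and the robot is clear. I'll give it time to settle on its stop and compare images.

Call:
carry_out(moves="0 0 0 0 0 0 0; 0 0 0 0 0 0 0; 0 0 0 0 0 0 0; 0 0 0 0 0 0 0; 0 0 0 0 0 0 0; 0 0 0 0 0 0 0; 0 0 0 0 0 0 0; 0 0 0 0 0 0 0; 0 0 0 0 0 0 0; 0 0 0 0 0 0 0; 0 0 0 0 0 0 0; 0 0 0 0 0 0 0; 0 0 0 0 0 0 0; 0 0 0 0 0 0 0; 0 0 0 0 0 0 0; 0 0 0 0 0 0 0; 0 0 0 0 0 0 0; 0 0 0 0 0 0 0; 0 0 0 0 0 0 0; 0 0 0 0 0 0 0")

```text
time: 10.7
ee_pos: [0.4501, -0.2557, 0.2283]
tcp_rot: [180.0, 0.0, -24.2]
wrist_force: [0.5, 1.4, 0.8]
opening: -0.0003
grasp_force: 0.0
```

```bash
python3 - <<'E'
from h import *
import cv2
p=cv2.imread('pics/w6.png')[:,:496,::-1].astype(int)
b=cv2.resize(bot.camera('side')['img'][135:245,285:415],(496,420)).astype(int)
D=abs(p-b).max(2)>40;print('changed px since last',D.sum())
# lid top corners in side view (crop/3.815+offset): measured (105,80)=left,(182,15)=right; expected at angle th
c=bot.camera('side');K=c['mtx'];Rc=R.from_euler('xyz',c['orientation'],degrees=True)
a=np.radians(-24.2);m=np.array([[np.cos(a),-np.sin(a)],[np.sin(a),np.cos(a)]])
for th in(1.6,1.75,1.9):
    for y in(42,-42):
        x,z=58-76*np.cos(th),63+76*np.sin(th)
        q=Rc.inv().apply(np.r_[m@[x/1e3,y/1e3]+[.5007,-.2788],z/1e3]-c['position'])
        u=K[0,0]*q[0]/-q[2]+K[0,2];v=K[1,2]+K[1,1]*q[1]/q[2]
        print(th,y,round((u-285)*3.815),round((v-135)*3.815))
E
```

```text
changed px since last 0
1.6 42 141 82
1.6 -42 217 14
1.75 42 123 78
1.75 -42 199 11
1.9 42 106 77
1.9 -42 183 10
```

The measured corners (105,80) and (182,15) match the 1.9 rad stop, and nothing is moving any more.

```bash
python3 -c "
from workcell import bot
print(bot.job_done())"
```

```text
the job is handed in; nothing more can be done
None
```

The wide photometer's lid was released by its tab and pushed back to its open stop (about 1.9 rad in the side camera) in under 11 s; the first press met the latch hook at about 5 N, so I re-pressed 6 mm forward, and the narrow unit and loose items were not touched.

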